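Unhitch and tip the ornament tray

ROBOT

A 6-joint arm with a two-finger parallel gripper is mounted at the origin on the work surface. World frame = base frame: x ahead of the robot, y to its left, z up, the work surface at z = 0. Lengths are in m, angles in rad, forces in N, time in s.
With the tool pointing down it reaches from about 0.375 to 0.75 m from the base axis. Payload 9 kg.
Tool frame: the origin (TCP) lies between the finger pads; the fingertips stand 25 mm ahead of it and the grasp point (between the pads) lies 6 mm ahead of it; z points along the fingers, y is the line along which they close (so a half turn about z gives the same grasp; the last joint's range is limited). The gripper opens to 85 mm and grips with 20 to 120 N. Pads are 22 mm wide; open, the fingers measure 114 mm over their backs; the gripper's body (76 mm by 85 mm) begins 54 mm behind the grasp point. The pads swing forward as they close: fully open they stand 13 mm farther back than shut.
Start: joints at [-1.454, 0.104, 0.097, 1.564, 0, 1.353], TCP at [0.197, -0.567, 0.256] pointing down, gripper open.
Joint ranges: [-2.99, 2.99], [-0.84, 1.86], [-1.1, 1.16], [-1.84, 2.11], [-1.51, 1.56], [-3.14, 3.14]. Speed limits (rad/s): [2.22, 2.22, 2.57, 3.14, 3.14, 3.14].

INTERFACE

Orientations are given as a rotation vector (axis times angle).
In Python, from bench import bot gives the robot as it stands. The module is installed in compiled form; this text tells all that it offers.
- The arm moves only by the tool jog_arm, never from a script. Its argument "increments" is a list of rows, each an object with "dr": the turn, a rotation vector about the world's x, y, z each as a share of 0.15 rad, from -1 to 1, a list of three; "dp": the shift along the world's x, y, z each as a share of 20 mm, from -1 to 1, a list of three; "gripper": the closure, from 0 (fully open) to 1 (shut). A call has 1 to 8 rows; each row shifts and turns the commanded pose from where the row before left it; what a row does not reach is not made up. A row lasts 1/8 s, in which the tool goes at most 62.5 mm and 10.7 degrees, less where a joint would pass 70% of its speed; a pose out of reach is approached as far as the arm can. A call with a number of a shift or a turn outside -1 to 1 is refused whole. A call with a gripper value outside its range is refused whole. The fingers move at their own pace and stop on an object; "newtons" is the grip in N (left out, the last holds). Time passes only in rows, so rows that do not move let the fingers close. It gives the time, the measured TCP pose, the force, the opening and the grip force at its end, in the units of the state.
- bot.get_obs(): the state, without advancing time (a new reading comes with each control period).
- bot.get_image(name): name is "scene" or "side" or "wrist"; returns the picture (384x512x3 uint8, red, green, blue); there is no depth.
- bot.calibration(name): a dict with "intrinsics" (3x3 intrinsics, pixels), "k1" (the pictures are not rectified: a ray, as slopes to the right and down, at radius r is drawn at 1 + k1 r^2 times it, then the intrinsics apply), "T" (4x4, takes a point from camera to world coordinates); the wrist camera has in their place "T_tool_cam" (4x4, takes a point from camera to tool coordinates, whose origin is the TCP and whose axes are the flange's). Camera axes: x right, y up, looking along -z (the intrinsics and any distortion apply to the point x, -y, -z); pixel columns grow to the right and rows downward; lengths in m; the calibration is good to about 2 mm. A picture is of the moment at which its call begins: read the wrist's pose just before it. calibration takes no time and is no camera call.
- bot.job_done(): hands the job in; it is judged then, once.
The state is a dict: "time_s": time; "qpos": joint angles; "qd": joint speeds; "effort": joint torques, N m; "eef_pos": TCP position; "tcp_rot": TCP orientation; "force": force on the tool from outside, world axes, zero at the start; "torque": the same for the moment, N m; "gripper_width": finger opening in m; "finger_force": force on a finger pad.
Only numpy, scipy, OpenCV 4.12 (cv2) and the standard library are available. Lean on these libraries where they do the work, as an engineer would, in place of code of your own. Each camera call takes 0.05 s, during which the arm holds its last target. There are 200 camera calls.

TASK

Empty the hinged tray of finished ornaments into the wooden crate: with the tray still down, pull the red sprung latch knob fully aside towards the robot, then lift the tray's coupler off the ball by that knob and raise it steeply until all four ornaments have slid over the lip into the crate. Finish while still holding the tray up at a steep tilt (some 35 to 45 degrees) by the knob, still, with all four ornaments lying in the crate, and leave the other things on the bench where they are.

Things in the scene. Friction and masses are not known exactly. Their poses are not given: they have to be found in the camera images.
- latch_knob (a point): centre of the red latch knob: drum 30 mm in diameter, 26 mm long, axis along the pull direction (stand x), flat ends to pinch from above. On a riser 10 mm (x) by 14 mm; the latch bar's top is 57 mm below the knob's centre; 29 mm free between knob and coupler cup. Latched: 68 mm from the ball to the stand's -x side, 145 mm above the table. Axes as the tray's.
- latch (a joint): latch travel, m: 0 = bolt home under the collar below the ball; grows to 0.018 (stop) as the knob is pulled along the stand's -x, away from the ball, roughly towards the robot. The spring pushes back with 3.5 N at 0, 8 N at 0.018. Below 0.011 the bolt locks the tray down; from there on it is clear. With the tray up the latch may spring back.
- tray (a joint): tilt of the tray about its hinge, rad: 0 = level, coupler seated on the ball; grows to 0.9 (stop) as the coupler end is lifted. No spring, light damping: it falls back under its weight when let go (about 4 N of lift at the knob). The ornaments start to slide at about 14 to 20 degrees.
- tray_hinge (a point): point on the hinge axis at the middle of the tray's width, 105 mm above the table, 270 mm from the ball along the stand's -y. The axis runs along the stand's x. Latched and level, the knob's centre lies 270 mm (stand +y), 40 mm (up) and 68 mm (stand -x) from this point and swings about the axis.
- coupler (a point): top centre of the grey coupler cup (52 x 52 mm, on the tray's tongue) that sits over the steel ball; 139 mm above the table when seated.
- ball_top (a point): top of the 32 mm steel ball on its post, 130 mm above the table.
- stand: fixed stand, green base plate 160 x 330 x 10 mm; origin on the table under the ball. +y points from hinge to ball, -y on to the crate, -x (pull direction) roughly towards the robot. Carries the hinged aluminium tray: 112 mm wide inside, floor 4 mm, top of walls 28 mm above the hinge, closed at the coupler end, open at the lip 30 mm beyond the hinge, over the crate.
- crate: fixed wooden crate under the tray's lip, 190 (x) x 200 (y) mm outside, walls 6 mm, near wall 60, side walls 90, far wall 120 mm high; origin at the centre of its underside, axes about as the stand's.
- rosette1: gilded rosette, disc 36 mm in diameter, 14 mm thick, loose on the tray; origin at the centre of its underside.
- rosette2: a second rosette like rosette1.
- knob1: turned brick-red finial knob, 34 mm in diameter, 27 mm high, loose on the tray; origin at the centre of its underside.
- knob2: a second finial knob like knob1.
- glue_jar: bystander: amber jar, 60 mm in diameter, 85 mm high, yellow cap, beyond the tray; origin under its centre.
- gilt_panel: bystander: small flat panel 80 x 110 x 19 mm, gilt and red, beyond the tray; origin under its centre.
- notebook: bystander: turquoise notebook 154 x 114 x 20 mm; origin under its centre.
- wood_box: bystander: closed wooden box 110 x 160 x 50 mm; origin under its centre.
- gilders_brush: bystander: wide paint brush with a wooden handle, lying flat.
- bole_pot: bystander: small white bowl, 70 mm wide, 60 mm high; origin under its centre.
- varnish: bystander: green bottle, 64 mm in diameter, 150 mm high; origin under its centre.

How it is judged:
On the way, in this order (a step that is already met when the one before it is completed fails the run):
1. the latch is pulled aside while the tray is still down on the ball (value of joint latch above 0.011 m and value of joint tray below 0.03 rad), for 0.1 s.
2. the coupler is lifted clear of the ball (value of joint tray above 0.2 rad), for 0.2 s.
At the end, for the whole second after the job is handed in: The tray is tilted more than 0.5 rad (29 degrees) and still (under 0.1 rad/s), the fingers bear on the knob or tray with more than 1 N, and all four ornaments lie inside the crate's walls, less than 60 mm above its underside, at rest (under 0.05 m/s) (value of joint tray above 0.5 rad and velocity of joint tray between -0.1 and 0.1 rad/s and contact force between the fingers and stand above 1 N and x of rosette1 in the frame of crate between -0.092 and 0.092 m and y of rosette1 in the frame of crate between -0.097 and 0.097 m and z of each of rosette1, rosette2, knob1, knob2 in the frame of crate below 0.06 m and linear speed of each of rosette1, rosette2, knob1, knob2 below 0.05 m/s and x of rosette2 in the frame of crate between -0.092 and 0.092 m and y of rosette2 in the frame of crate between -0.097 and 0.097 m and x of knob1 in the frame of crate between -0.092 and 0.092 m and y of knob1 in the frame of crate between -0.097 and 0.097 m and x of knob2 in the frame of crate between -0.092 and 0.092 m and y of knob2 in the frame of crate between -0.097 and 0.097 m); the arm keeps its last pose, push and grip.
It fails at once if another thing on the bench (jar, panel, notebook, box, brush, bowl, bottle) is shifted more than 30 mm (distance of any of glue_jar, gilt_panel, notebook, wood_box, gilders_brush, bole_pot, varnish from where it was at the start of the episode above 0.03 m).
It also fails if it takes over 38 s, if anything falls off the work surface, if the arm or the gripper's body presses on something with over 40 N, if the wrist force passes 120 N, or if a joint passes its speed limit or range.

## Working session

There is one attempt and no reset: what is moved stays moved. The work goes in short steps, Python scripts to look and compute and a tool call to move; the robot and the scene stay as the last step left them, time stands still between calls to the robot, and variables do not carry over. Pictures are saved under pics/ and viewed, at most 10 in all, crops included, and the job is handed in when it is done.

Besides the shell and the picture viewer there is one more tool, called after "Request:" in YAML: its name, and indented under it one key for each argument. jog_arm: Moves the arm, as the interface text tells. Its arguments: {"type":"object","properties":{"increments":{"type":"array","items":{"type":"object","properties":{"dr":{"type":"array","items":{"type":"number"}},"dp":{"type":"array","items":{"type":"number"}},"gripper":{"type":"number"}}}},"newtons":{"type":"number"}},"required":["increments"]}

```bash
mkdir -p pics; cat > h.py <<'E'
import numpy as np, cv2
from bench import bot
from scipy.spatial.transform import Rotation as R
def camT(n):
    c=bot.calibration(n)
    if 'T' in c: return c,np.array(c['T'])
    o=bot.get_obs(); T=np.eye(4); T[:3,3]=o['eef_pos']; T[:3,:3]=R.from_rotvec(o['tcp_rot']).as_matrix()
    return c,T@np.array(c['T_tool_cam'])
def ray(n,u,v):
    c,T=camT(n); K=np.array(c['intrinsics'])
    p=cv2.undistortPoints(np.array([[[u,v]]],float),K,np.array([c['k1'],0,0,0.]))[0,0]
    return T[:3,3],T[:3,:3]@np.array([p[0],-p[1],-1.])
def onz(n,u,v,z):
    o,d=ray(n,u,v); return o+d*(z-o[2])/d[2]
def tri(r1,r2):
    (a,d),(b,e)=r1,r2; s=np.linalg.lstsq(np.c_[d,-e],b-a,rcond=None)[0]
    p,q=a+s[0]*d,b+s[1]*e; return (p+q)/2,np.linalg.norm(p-q)
def proj(n,P):
    c,T=camT(n); p=np.linalg.inv(T)@np.r_[P,1]; x=np.array([p[0],-p[1],-p[2]])
    return cv2.projectPoints(x.reshape(1,3),np.zeros(3),np.zeros(3),np.array(c['intrinsics']),np.array([c['k1'],0,0,0.]))[0].ravel()
def pic(n):
    return cv2.cvtColor(bot.get_image(n),cv2.COLOR_RGB2BGR)
E
python3 - <<'E'
from h import *
a,b=pic('scene'),pic('side'); cv2.imwrite('pics/a.png',a); cv2.imwrite('pics/b.png',b)
cv2.imwrite('pics/ab.png',np.vstack([a,b])[:, :] if 0 else a)
o=bot.get_obs();print(o)
for n in('scene','side'):print(n,camT(n)[1].round(3).tolist())
E
```

```text
{'time_s': 0.1, 'qpos': array([-1.45368666e+00,  1.04628090e-01,  9.65870662e-02,  1.56387373e+00,
       -1.54588304e-05,  1.35309793e+00]), 'qd': array([ 0.00096226, -0.00177939,  0.00131977,  0.00302875,  0.00059754,
        0.00121382]), 'effort': array([ 7.56638241e-03, -5.58207142e+01,  5.04720569e+01,  1.29133678e-02,
       -1.67441967e-04,  2.54437708e-06]), 'eef_pos': array([ 0.19712926, -0.56643358,  0.25562882]), 'tcp_rot': array([-3.09657303e+00, -5.23276110e-01, -6.40457717e-05]), 'force': array([-0.5574482 ,  0.40605808,  0.22029333]), 'torque': array([0.0286662 , 0.03575492, 0.03656599]), 'finger_force': 0.0, 'gripper_width': 0.08545291277770355}
scene [[-0.579, -0.521, 0.627, 1.364], [0.815, -0.37, 0.446, 0.537], [-0.0, 0.769, 0.639, 0.902], [0.0, 0.0, 0.0, 1.0]]
side [[-0.783, 0.456, -0.423, -0.086], [-0.622, -0.56, 0.547, 0.838], [0.012, 0.692, 0.722, 1.242], [0.0, 0.0, 0.0, 1.0]]
```

View pics/a.png

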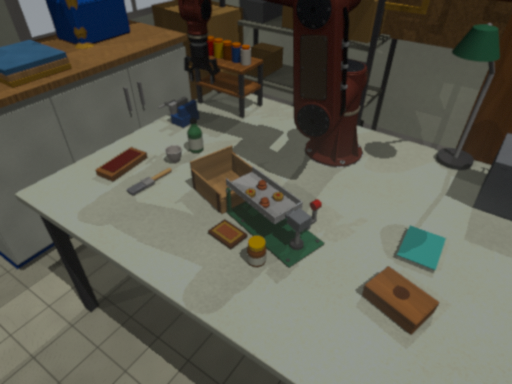

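View pics/b.png

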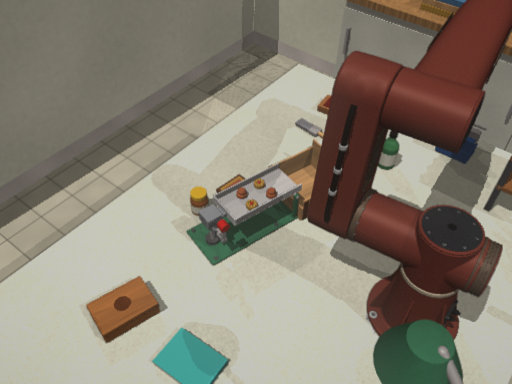

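Scene view: the red knob is at about (316,204), the cup at (300,218), and the crate is up-left of them. Side view: the knob is at about (223,226) and the cup at (211,215). The bystanders stay clear of the knob. Next I'll measure these.

```bash
python3 - <<'E'
from h import *
pts={}
for n,f,(u,v) in(('scene','a',(316,204)),('side','b',(223,226))):
    im=cv2.imread(f'pics/{f}.png'); h=cv2.cvtColor(im,cv2.COLOR_BGR2HSV)
    m=(((h[...,0]<6)|(h[...,0]>174))&(h[...,1]>190)&(h[...,2]>110)).astype(np.uint8)
    w=np.zeros_like(m); w[v-12:v+12,u-12:u+12]=1
    ys,xs=np.nonzero(m*w); print(n,'knob',len(xs),xs.mean(),ys.mean(),xs.min(),xs.max(),ys.min(),ys.max()); pts[n]=(xs.mean(),ys.mean())
    g=cv2.inRange(h,(50,90,20),(90,255,160)); g[:,:180]=0; g[:, 340:]=0
    if n=='side': g[:170]=0;g[270:]=0
    else: g[:160]=0
    ys,xs=np.nonzero(g); 
    for nm,k in(('L',xs.argmin()),('R',xs.argmax()),('T',ys.argmin()),('B',ys.argmax())):
        print(n,nm,xs[k],ys[k],onz(n,xs[k],ys[k],.01).round(4))
    print(n,'knob on z=.145',onz(n,*pts[n],.145).round(4))
print(tri(ray('scene',*pts['scene']),ray('side',*pts['side'])))
a=cv2.resize(cv2.imread('pics/a.png')[140:280,180:340],None,fx=4,fy=4,interpolation=cv2.INTER_CUBIC)
b=cv2.resize(cv2.imread('pics/b.png')[150:270,170:340],None,fx=4,fy=4,interpolation=cv2.INTER_CUBIC)
cv2.imwrite('pics/a2.png',a);cv2.imwrite('pics/b2.png',b)
E
```

```text
scene knob 21 316.42857142857144 202.9047619047619 314 319 201 205
scene L 230 212 [ 0.5947 -0.1113  0.01  ]
scene R 322 243 [0.5407 0.2264 0.01  ]
scene T 230 212 [ 0.5947 -0.1113  0.01  ]
scene B 288 265 [0.6841 0.1845 0.01  ]
scene knob on z=.145 [0.5218 0.1798 0.145 ]
side knob 53 221.50943396226415 224.0754716981132 218 226 220 229
side L 188 231 [0.6809 0.1855 0.01  ]
side R 297 194 [ 0.5046 -0.1646  0.01  ]
side T 297 194 [ 0.5046 -0.1646  0.01  ]
side B 212 263 [0.5399 0.2292 0.01  ]
side knob on z=.145 [0.54   0.1786 0.145 ]
(array([0.53388564, 0.18499411, 0.15580352]), np.float64(0.00013589164571095824))
```

View pics/a2.png

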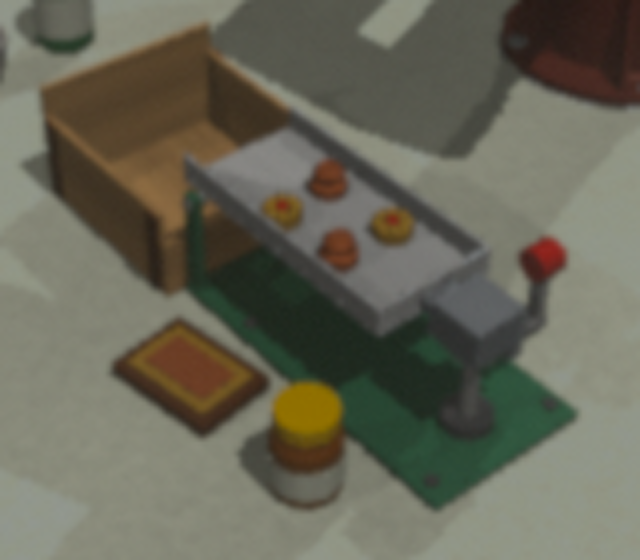

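View pics/b2.png

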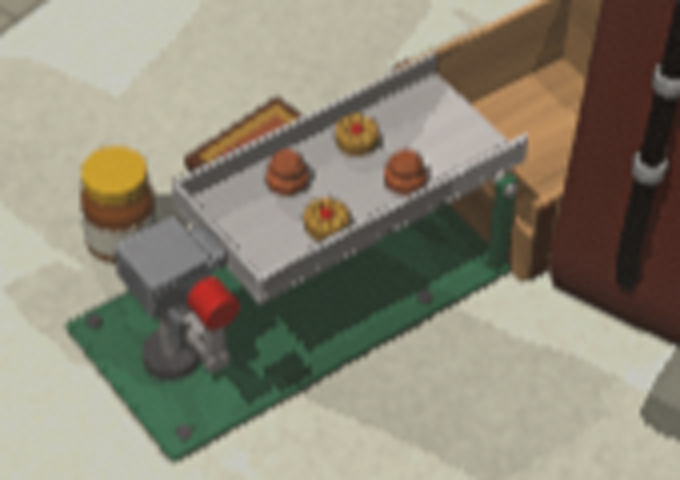

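```bash
python3 - <<'E'
from h import *
from scipy.optimize import least_squares
k,e=tri(ray('scene',315.4,204.1),ray('side',222.9,225.4)); print('knob',k.round(4),e)
for n,(u,v) in(('scene',(315.4,204.1)),('side',(222.9,225.4))): print(onz(n,u,v,.145).round(4))
A=[('scene',323.9,242.6),('scene',288.6,266.4),('side',186.6,230.9),('side',212.9,264.6)]
for n,u,v in A: print(n,onz(n,u,v,.01).round(4))
# cup top corners
for n,p in(('scene',[(422,297),(476,272),(530,312),(476,345)]),('side',[(118,243),(177,222),(222,258),(150,290)])):
    o=(180,140) if n=='scene' else (170,150)
    P=np.array([onz(n,q[0]/4+o[0]-.4,q[1]/4+o[1]-.4,.139) for q in p]); print(n,'cup',P.round(3).tolist(),P.mean(0).round(4))
E
```

```text
knob [0.5321 0.1814 0.148 ] 0.00018679953000564508
[0.5288 0.1799 0.145 ]
[0.5337 0.1798 0.145 ]
scene [0.5355 0.2305 0.01  ]
scene [0.6877 0.1889 0.01  ]
side [0.6846 0.188  0.01  ]
side [0.534  0.2319 0.01  ]
scene cup [[0.616, 0.124, 0.139], [0.567, 0.143, 0.139], [0.583, 0.199, 0.139], [0.638, 0.184, 0.139]] [0.601  0.1623 0.139 ]
side cup [[0.629, 0.177, 0.139], [0.609, 0.134, 0.139], [0.56, 0.14, 0.139], [0.581, 0.196, 0.139]] [0.5948 0.1616 0.139 ]
```

Request:
jog_arm:
  increments:
    - {"dp": [1, 1, 0.2], "dr": [0, 0, 0.2], "gripper": 0}
    - {"dp": [1, 1, 0.2], "dr": [0, 0, 0.2], "gripper": 0}
    - {"dp": [1, 1, 0.2], "dr": [0, 0, 0.2], "gripper": 0}
    - {"dp": [1, 1, 0.2], "dr": [0, 0, 0.2], "gripper": 0}
    - {"dp": [1, 1, 0], "dr": [0, 0, 0.2], "gripper": 0}
    - {"dp": [1, 1, 0], "dr": [0, 0, 0.2], "gripper": 0}
    - {"dp": [1, 1, 0], "dr": [0, 0, 0.2], "gripper": 0}
    - {"dp": [1, 1, 0], "dr": [0, 0, 0.2], "gripper": 0}

```text
time_s: 1.1
eef_pos: [0.3577, -0.4059, 0.2719]
tcp_rot: [-3.012, -0.892, 0.0]
force: [0.3, -0.1, -0.1]
gripper_width: 0.0855
finger_force: 0.0
```

The knob is at (0.531, 0.180) in both views, and the triangulated height of 0.148 agrees with the given 0.145. Knob to cup measures 69 mm against 68 given, and the plate 158 mm wide against 160. The stand is yawed about -16 degrees.

Request:
jog_arm:
  increments:
    - {"dp": [0.6, 1, 0], "dr": [0, 0, 0.2]}
    - {"dp": [0.6, 1, 0], "dr": [0, 0, 0.2]}
    - {"dp": [0.6, 1, 0], "dr": [0, 0, 0.2]}
    - {"dp": [0.6, 1, 0], "dr": [0, 0, 0.2]}
    - {"dp": [0.6, 1, 0], "dr": [0, 0, 0.2]}
    - {"dp": [0.6, 1, 0], "dr": [0, 0, 0.2]}
    - {"dp": [0.6, 1, 0], "dr": [0, 0, 0.2]}
    - {"dp": [0.6, 1, 0], "dr": [0, 0, 0.2]}

```text
invalid input
```

Request:
jog_arm:
  increments:
    - {"dp": [0.3, 1, 0], "dr": [0, 0, 0.2]}
    - {"dp": [0.3, 1, 0], "dr": [0, 0, 0.2]}
    - {"dp": [0.3, 1, 0], "dr": [0, 0, 0.2]}
    - {"dp": [0.3, 1, 0], "dr": [0, 0, 0.2]}
    - {"dp": [0.3, 1, 0], "dr": [0, 0, 0.2]}
    - {"dp": [0.3, 1, 0], "dr": [0, 0, 0.2]}
    - {"dp": [0.3, 1, 0], "dr": [0, 0, 0.2]}
    - {"dp": [0.3, 1, 0], "dr": [0, 0, 0.2]}

```text
invalid input
```

Request:
jog_arm:
  increments:
    - {"dp": [0.1, 1, 0], "dr": [0, 0, 0.2], "gripper": 0.5}
    - {"dp": [0.1, 1, 0], "dr": [0, 0, 0.2], "gripper": 0.5}
    - {"dp": [0.1, 1, 0], "dr": [0, 0, 0.2], "gripper": 0.5}
    - {"dp": [0.1, 1, 0], "dr": [0, 0, 0.2], "gripper": 0.5}
    - {"dp": [0.1, 1, 0], "dr": [0, 0, 0.2], "gripper": 0.5}
    - {"dp": [0.1, 1, 0], "dr": [0, 0, 0.2], "gripper": 0.5}
    - {"dp": [0.1, 1, 0], "dr": [0, 0, 0.2], "gripper": 0.5}
    - {"dp": [0.1, 1, 0], "dr": [0, 0, 0.2], "gripper": 0.5}

```text
time_s: 2.1
eef_pos: [0.3733, -0.2454, 0.2724]
tcp_rot: [2.883, 1.248, 0.0]
force: [-0.3, 0.0, -0.2]
gripper_width: 0.0425
finger_force: 0.0
```

Request:
jog_arm:
  increments:
    - {"dp": [0.4, 1, 0], "dr": [0, 0, 0.2], "gripper": 0.5}
    - {"dp": [0.4, 1, 0], "dr": [0, 0, 0.2], "gripper": 0.5}
    - {"dp": [0.4, 1, 0], "dr": [0, 0, 0.2], "gripper": 0.5}
    - {"dp": [0.4, 1, 0], "dr": [0, 0, 0.2], "gripper": 0.5}
    - {"dp": [0.4, 1, 0], "dr": [0, 0, 0.2], "gripper": 0.5}
    - {"dp": [0.4, 1, 0], "dr": [0, 0, 0.2], "gripper": 0.5}
    - {"dp": [0.4, 1, 0], "dr": [0, 0, 0.2], "gripper": 0.5}
    - {"dp": [0.4, 1, 0], "dr": [0, 0, 0.2], "gripper": 0.5}

```text
time_s: 3.1
eef_pos: [0.4372, -0.0853, 0.2724]
tcp_rot: [2.713, 1.584, 0.0]
force: [0.9, -0.4, -0.3]
gripper_width: 0.0425
finger_force: 0.0
```

Request:
jog_arm:
  increments:
    - {"dp": [0.4, 1, 0], "dr": [0, 0, 0.2], "gripper": 0.5}
    - {"dp": [0.4, 1, 0], "dr": [0, 0, 0.2], "gripper": 0.5}
    - {"dp": [0.4, 1, 0], "dr": [0, 0, 0.2], "gripper": 0.5}
    - {"dp": [0.4, 1, 0], "dr": [0, 0, 0.2], "gripper": 0.5}
    - {"dp": [0.4, 1, 0], "dr": [0, 0, 0.2], "gripper": 0.5}
    - {"dp": [0.4, 1, 0], "dr": [0, 0, 0.2], "gripper": 0.5}
    - {"dp": [0.4, 1, 0], "dr": [0, 0, 0.2], "gripper": 0.5}
    - {"dp": [0.4, 1, 0], "dr": [0, 0, 0.2], "gripper": 0.5}

```text
time_s: 4.1
eef_pos: [0.501, 0.0747, 0.2724]
tcp_rot: [2.504, 1.897, -0.0]
force: [0.0, -0.7, 0.9]
gripper_width: 0.0427
finger_force: 0.0
```

Request:
jog_arm:
  increments:
    - {"dp": [0.3, 1, 0], "dr": [0, 0, 0], "gripper": 0.5}
    - {"dp": [0.3, 1, 0], "dr": [0, 0, 0], "gripper": 0.5}
    - {"dp": [0.3, 1, 0], "dr": [0, 0, 0], "gripper": 0.5}
    - {"dp": [0.3, 1, 0], "dr": [0, 0, 0], "gripper": 0.5}
    - {"dp": [0.2, 1, 0], "dr": [0, 0, 0], "gripper": 0.5}
    - {"dp": [0, 0, 0], "dr": [0, 0, 0], "gripper": 0.5}

```text
time_s: 4.85
eef_pos: [0.5288, 0.1747, 0.2722]
tcp_rot: [-2.504, -1.897, 0.0]
force: [-0.3, -0.6, 0.2]
gripper_width: 0.0429
finger_force: 0.0
```

```bash
python3 - <<'E'
from h import *
w=pic('wrist'); cv2.imwrite('pics/w.png',w)
o=bot.get_obs(); M=R.from_rotvec(o['tcp_rot']).as_matrix(); print(o['eef_pos'],M.round(3).tolist(),o['qpos'].round(2),camT('wrist')[1].round(3).tolist())
print('expected knob px',proj('wrist',[.531,.18,.145]))
h=cv2.cvtColor(w,cv2.COLOR_BGR2HSV)
m=(((h[...,0]<6)|(h[...,0]>174))&(h[...,1]>180)&(h[...,2]>80)).astype(np.uint8)
n,l,s,c=cv2.connectedComponentsWithStats(m)
for i in range(1,n):
    if s[i,4]>100: print(s[i],c[i],onz('wrist',*c[i],.145).round(4))
E
```

```text
[0.52884478 0.17394945 0.2722303 ] [[0.271, 0.963, -0.0], [0.963, -0.271, -0.0], [-0.0, -0.0, -1.0]] [ 0.08 -0.02 -0.    1.59 -0.    1.93] [[0.963, 0.256, 0.086, 0.55], [-0.27, 0.913, 0.307, 0.253], [-0.0, -0.319, 0.948, 0.391], [0.0, 0.0, 0.0, 1.0]]
expected knob px [261.47866769 181.02261482]
[ 248  165   31   34 1032] [262.89728682 181.71317829] [0.532  0.1791 0.145 ]
```

View pics/w.png

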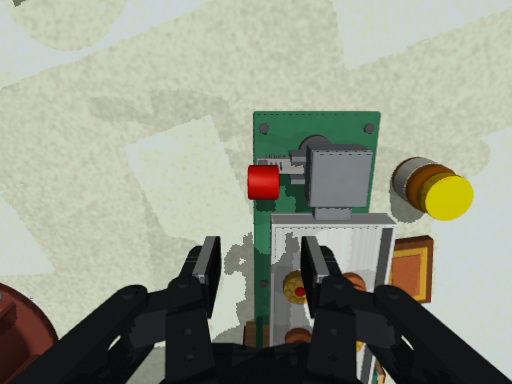

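The wrist view shows the drum at (263,182), squared to the image, between the finger lines at x≈215 and x≈305. The cup is at (340,175). The knob measures (0.532, 0.179), which confirms the earlier fix, so I'll descend.

Request:
jog_arm:
  increments:
    - {"dp": [0.15, 0.25, 0], "dr": [0, 0, 0], "gripper": 0.5}
    - {"dp": [0, 0, -1], "dr": [0, 0, 0], "gripper": 0.5}
    - {"dp": [0, 0, -1], "dr": [0, 0, 0], "gripper": 0.5}
    - {"dp": [0, 0, -1], "dr": [0, 0, 0], "gripper": 0.5}
    - {"dp": [0, 0, -1], "dr": [0, 0, 0], "gripper": 0.5}
    - {"dp": [0, 0, -1], "dr": [0, 0, 0], "gripper": 0.5}
    - {"dp": [0, 0, -0.6], "dr": [0, 0, 0], "gripper": 0.5}
    - {"dp": [0, 0, -0.6], "dr": [0, 0, 0], "gripper": 0.5}

```text
time_s: 5.9
eef_pos: [0.5323, 0.1783, 0.1477]
tcp_rot: [2.506, 1.895, 0.0]
force: [0.1, 0.1, -0.0]
gripper_width: 0.0427
finger_force: 0.0
```

Request:
jog_arm:
  increments:
    - {"dp": [0, 0, 0], "dr": [0, 0, 0], "gripper": 0.6}
    - {"dp": [0, 0, 0], "dr": [0, 0, 0], "gripper": 0.65}
    - {"dp": [0, 0, 0], "dr": [0, 0, 0], "gripper": 0.75}
    - {"dp": [0, 0, 0], "dr": [0, 0, 0], "gripper": 0.9}
    - {"dp": [0, 0, 0], "dr": [0, 0, 0], "gripper": 1}
  newtons: 50

```text
time_s: 6.52
eef_pos: [0.5321, 0.1785, 0.1492]
tcp_rot: [2.506, 1.895, 0.001]
force: [-4.9, 0.9, 5.5]
gripper_width: 0.0259
finger_force: 49.7
```

```bash
python3 - <<'E'
from h import *
o=bot.get_obs(); print(o['eef_pos'],o['force'],o['gripper_width'],o['finger_force'],o['qpos'].round(2))
w=pic('wrist'); cv2.imwrite('pics/w2.png',w)
E
```

```text
[0.53212364 0.17847725 0.14919327] [-4.91388759  0.87685653  5.52185006] 0.025857857926572428 49.71259653568268 [ 0.09 -0.01 -0.21  1.37  0.    1.94]
```

View pics/w2.png

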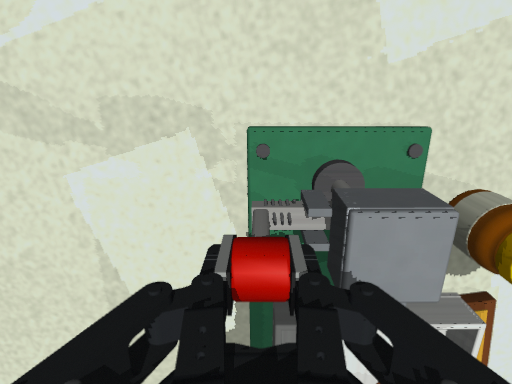

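The drum is pinched flat between the pads, at 25.9 mm width and 50 N. Now I'll pull the latch along stand -x.

Request:
jog_arm:
  increments:
    - {"dp": [-0.2, 0.06, 0], "dr": [0, 0, 0], "gripper": 1}
    - {"dp": [-0.2, 0.06, 0], "dr": [0, 0, 0], "gripper": 1}
    - {"dp": [-0.2, 0.06, 0], "dr": [0, 0, 0], "gripper": 1}
    - {"dp": [-0.2, 0.05, 0], "dr": [0, 0, 0], "gripper": 1}
    - {"dp": [0, 0, 0], "dr": [0, 0, 0], "gripper": 1}
    - {"dp": [0, 0, 0], "dr": [0, 0, 0], "gripper": 1}

```text
time_s: 7.32
eef_pos: [0.5175, 0.1826, 0.1492]
tcp_rot: [2.504, 1.893, 0.004]
force: [7.7, -2.0, 2.4]
gripper_width: 0.0255
finger_force: 49.6
```

Request:
jog_arm:
  increments:
    - {"dp": [-0.02, -0.07, 0.334], "dr": [0.16, -0.045, 0], "gripper": 1}
    - {"dp": [-0.02, -0.07, 0.334], "dr": [0.16, -0.045, 0], "gripper": 1}
    - {"dp": [-0.02, -0.07, 0.334], "dr": [0.16, -0.045, 0], "gripper": 1}
    - {"dp": [-0.02, -0.07, 0.334], "dr": [0.16, -0.045, 0], "gripper": 1}

```text
time_s: 7.82
eef_pos: [0.5154, 0.1773, 0.1753]
tcp_rot: [-2.456, -1.857, -0.126]
force: [8.0, -0.7, -2.2]
gripper_width: 0.0255
finger_force: 49.4
```

Request:
jog_arm:
  increments:
    - {"dp": [-0.03, -0.1, 0.326], "dr": [0.16, -0.045, 0], "gripper": 1}
    - {"dp": [-0.03, -0.1, 0.326], "dr": [0.16, -0.045, 0], "gripper": 1}
    - {"dp": [-0.03, -0.1, 0.326], "dr": [0.16, -0.045, 0], "gripper": 1}
    - {"dp": [-0.03, -0.1, 0.326], "dr": [0.16, -0.045, 0], "gripper": 1}
    - {"dp": [-0.037, -0.132, 0.313], "dr": [0.16, -0.045, 0], "gripper": 1}
    - {"dp": [-0.037, -0.132, 0.313], "dr": [0.16, -0.045, 0], "gripper": 1}
    - {"dp": [-0.037, -0.132, 0.313], "dr": [0.16, -0.045, 0], "gripper": 1}
    - {"dp": [-0.037, -0.132, 0.313], "dr": [0.16, -0.045, 0], "gripper": 1}

```text
time_s: 8.82
eef_pos: [0.51, 0.1587, 0.2264]
tcp_rot: [-2.345, -1.774, -0.357]
force: [8.7, 0.6, -3.2]
gripper_width: 0.0255
finger_force: 49.4
```

Request:
jog_arm:
  increments:
    - {"dp": [-0.045, -0.16, 0.298], "dr": [0.16, -0.045, 0], "gripper": 1}
    - {"dp": [-0.045, -0.16, 0.298], "dr": [0.16, -0.045, 0], "gripper": 1}
    - {"dp": [-0.045, -0.16, 0.298], "dr": [0.16, -0.045, 0], "gripper": 1}
    - {"dp": [-0.045, -0.16, 0.298], "dr": [0.16, -0.045, 0], "gripper": 1}
    - {"dp": [-0.053, -0.19, 0.28], "dr": [0.16, -0.045, 0], "gripper": 1}
    - {"dp": [-0.053, -0.19, 0.28], "dr": [0.16, -0.045, 0], "gripper": 1}
    - {"dp": [-0.053, -0.19, 0.28], "dr": [0.16, -0.045, 0], "gripper": 1}
    - {"dp": [-0.053, -0.19, 0.28], "dr": [0.16, -0.045, 0], "gripper": 1}

```text
time_s: 9.82
eef_pos: [0.502, 0.1306, 0.2726]
tcp_rot: [-2.221, -1.68, -0.568]
force: [8.3, -0.9, -2.8]
gripper_width: 0.0255
finger_force: 49.4
```

Request:
jog_arm:
  increments:
    - {"dp": [-0.06, -0.215, 0.26], "dr": [0.16, -0.045, 0], "gripper": 1}
    - {"dp": [-0.06, -0.215, 0.26], "dr": [0.16, -0.045, 0], "gripper": 1}
    - {"dp": [-0.06, -0.215, 0.26], "dr": [0.16, -0.045, 0], "gripper": 1}
    - {"dp": [-0.06, -0.215, 0.26], "dr": [0.16, -0.045, 0], "gripper": 1}
    - {"dp": [-0.067, -0.24, 0.235], "dr": [0.16, -0.045, 0], "gripper": 1}
    - {"dp": [-0.067, -0.24, 0.235], "dr": [0.16, -0.045, 0], "gripper": 1}
    - {"dp": [-0.067, -0.24, 0.235], "dr": [0.16, -0.045, 0], "gripper": 1}
    - {"dp": [-0.067, -0.24, 0.235], "dr": [0.16, -0.045, 0], "gripper": 1}

```text
time_s: 10.82
eef_pos: [0.4917, 0.0942, 0.3121]
tcp_rot: [-2.087, -1.579, -0.762]
force: [7.9, -1.1, -2.8]
gripper_width: 0.0254
finger_force: 49.5
```

Request:
jog_arm:
  increments:
    - {"dp": [0, 0, 0], "dr": [0, 0, 0], "gripper": 1}
    - {"dp": [0, 0, 0], "dr": [0, 0, 0], "gripper": 1}
    - {"dp": [0, 0, 0], "dr": [0, 0, 0], "gripper": 1}
    - {"dp": [0, 0, 0], "dr": [0, 0, 0], "gripper": 1}
    - {"dp": [0, 0, 0], "dr": [0, 0, 0], "gripper": 1}
    - {"dp": [0, 0, 0], "dr": [0, 0, 0], "gripper": 1}
    - {"dp": [0, 0, 0], "dr": [0, 0, 0], "gripper": 1}
    - {"dp": [0, 0, 0], "dr": [0, 0, 0], "gripper": 1}

```text
time_s: 11.82
eef_pos: [0.4918, 0.0943, 0.3119]
tcp_rot: [-2.088, -1.579, -0.761]
force: [6.3, -0.4, -2.2]
gripper_width: 0.0255
finger_force: 49.5
```

```bash
python3 - <<'E'
from h import *
a,b=pic('scene'),pic('side')
f=lambda i,x,y:cv2.resize(i[y:y+130,x:x+170],None,fx=2.3,fy=2.3,interpolation=cv2.INTER_CUBIC)
cv2.imwrite('pics/c.png',np.hstack([cv2.resize(a[130:280,170:340],(396,349)),cv2.resize(b[110:260,180:350],(396,349))]))
E
```

```text
(no output)
```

View pics/c.png

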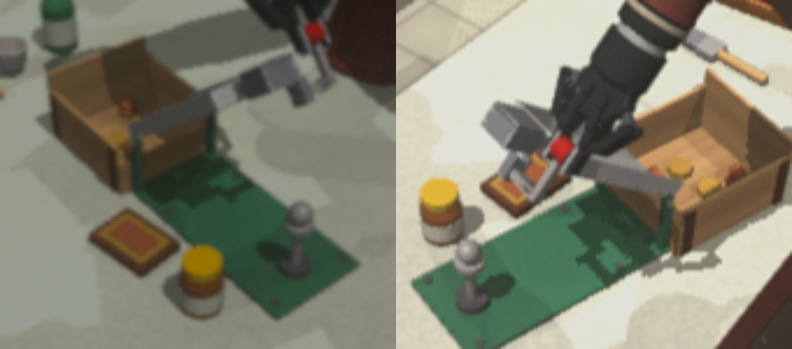

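The tray is held up at about 40 degrees and the coupler is off the ball. In the right half, two rosettes, at (680,168) and (708,187), and one finial, at (735,172), are in the crate. A reddish spot at (655,172) is probably the other finial, so I'll enlarge it to be sure.

```bash
python3 - <<'E'
from h import *
b=pic('side'); a=pic('scene')
A=cv2.resize(a[140:220,185:275],(396,352),interpolation=cv2.INTER_CUBIC); B=cv2.resize(b[135:225,270:360],(396,396),interpolation=cv2.INTER_CUBIC)[:352]
cv2.imwrite('pics/d.png',np.hstack([A,B]))
h=cv2.cvtColor(b,cv2.COLOR_BGR2HSV); m=cv2.inRange(h,(0,120,60),(26,255,255))
o=bot.get_obs(); print(o['time_s'],o['finger_force'],o['force'])
E
```

```text
12.025 49.46204602718353 [ 6.50536514 -0.04273449 -1.82822273]
```

View pics/d.png

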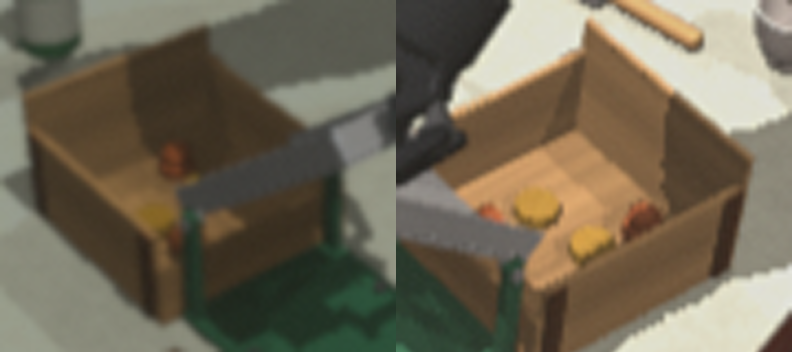

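The second finial shows at (175,235) on the left and (490,213) on the right, partly hidden by the tray. Triangulation will tell whether it lies on the crate floor.

```bash
python3 - <<'E'
from h import *
c,s=np.cos(np.radians(-15.8)),np.sin(np.radians(-15.8))
org=np.array([.598,.162]); Rm=np.array([[c,-s],[s,c]])
def st(P): return np.r_[Rm.T@(P[:2]-org),P[2]].round(3)
P=tri(ray('scene',224.8,193.4),ray('side',291.4,183.4)); print('knobB',P[0].round(3),P[1].round(4),st(P[0]))
P=tri(ray('scene',185+175*90/396,140+160*80/352),ray('side',270+247*90/396,135+222*90/396)); print('knobA',st(P[0]),P[1])
for n,p in(('B',(490-396,213)),('r1',(538-396,207)),('r2',(592-396,246))): print(n,st(onz('side',270+p[0]*90/396,135+p[1]*90/396,.02)))
print('r1 scene',st(onz('scene',185+157*90/396,140+218*80/352,.018)))
E
```

```text
knobB [ 0.539 -0.178  0.028] 0.0004 [ 0.036 -0.344  0.028]
knobA [-0.033 -0.442  0.018] 0.0003815285545935284
B [ 0.042 -0.349  0.02 ]
r1 [ 0.026 -0.384  0.02 ]
r2 [-0.031 -0.391  0.02 ]
r1 scene [ 0.028 -0.382  0.018]
```

All four are on the crate floor, with seen points 18–28 mm above the table. The tray is held still at about 0.7 rad, so I'm handing in.

```bash
python3 -c "
from h import *
print(bot.job_done())"
```

```text
the job is handed in; nothing more can be done
None
```

The job is handed in, with no verdict returned: the latch was pulled about 15 mm aside, the tray was raised and is held by the knob at about 40°, and all four ornaments were seen in the crate at about 12 s of the 38 s.

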